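# Cycle the key box lid by its lever without a slam

### The arm

A 7-joint arm with a two-finger parallel gripper is mounted at the origin on the work surface. World frame = base frame: x ahead of the robot, y to its left, z up, the work surface at z = 0. Lengths are in m, angles in rad, forces in N, time in s.
With the tool pointing down it reaches from about 0.4 to 0.875 m from the base axis. Payload 19.3 kg.
Tool frame: the origin (TCP) lies midway between the tips of the shut fingers; the grasp point (between the pads) lies 19 mm behind it; z points along the fingers, y is the direction in which the jaws open and shut (so a half turn about z gives the same grasp; the last joint's range is limited). The gripper opens to 85 mm and grips with 20 to 120 N. Pads are 22 mm wide; open, the fingers measure 114 mm over their backs; the gripper's body (76 mm by 85 mm) begins 54 mm behind the grasp point. The pads swing forward as they close: fully open they stand 13 mm farther back than shut.
Start: joints at [1.178, 0.521, -0.036, 1.599, 0.021, 1.021, -0.113], TCP at [0.198, -0.593, 0.231] pointing down, gripper open.
Joint ranges: [-2.91, 2.91], [-0.3, 2.13], [-1.5, 1.42], [0.17, 2.43], [-1.26, 4.41], [0.16, 1.93], [-2.52, 2.52]. Speed limits (rad/s): [1.89, 1.89, 2.39, 2.39, 3.01, 3.01, 3.01].

### API

Orientations are given as [roll, pitch, yaw] about the fixed x, y, z axes, in that order (R = Rz(yaw) Ry(pitch) Rx(roll)).
In Python, from workcell import telemetry, cams, workorder gives the robot as it stands. The module is installed in compiled form; this text tells all that it offers.
- The arm moves only by the tool apply_moves, never from a script. Its argument "steps" is a list of rows, each a list of 4 numbers: the shift along the tool's x, y, z in cm, then the turn about the tool's z in rad. A call has exactly 10 rows; each row is the pose to reach, as a shift and turn from the pose commanded when the call began, along the tool's axes at that moment; what a row does not reach only later rows make up. A row lasts 1/12 s, in which the tool goes at most 41.7 mm and 7.16 degrees, less where a joint would pass 70% of its speed; a pose out of reach is approached as far as the arm can. A call with a gripper value outside its range is refused whole. "claw" is the closure, from 0 (fully open) to 1 (shut), set as the call begins (left out, the last holds). The fingers move at their own pace and stop on an object; "force" is the grip in N (left out, the last holds). Time passes only in rows, so rows that repeat a pose let the fingers close, or fill a call up. It gives the time, the measured TCP pose, the force and the opening at its end, in the units of the state.
- telemetry.observe(): the state, without advancing time (a new reading comes with each control period).
- cams.grab_frame(name): name is "side" or "top"; returns a dict with "color" (480x640x3 uint8, red, green, blue), "mtx" (3x3 intrinsics, pixels), "k1" (the pictures are not rectified: a ray, as slopes to the right and down, at radius r is drawn at 1 + k1 r^2 times it, then the intrinsics apply), "eye" and "orientation" of the camera in the world. Camera axes: x right, y down, z forward; pixel columns grow to the right and rows downward; lengths in m; the calibration is good to about 2 mm. A picture is of the moment at which its call begins. There is no depth.
- workorder.job_done(): hands the job in, once; it reports no verdict.
Trained networks look in the newest picture that a camera, given by its name, has taken for a name from the list of things; names that differ only in an ending like _2 or _b are one class to them, and where a whole thing is asked for, a point or a joint stands for the part that bears it (a point fixed in the world has none). Each returns a list of dicts, best first, with "score" (0 to 1); they miss things now and then, are a little off and sometimes report something else, mostly with a low value. They report only what shows in the picture. A call takes as long as a camera call.
- cams.find_in(camera, name): "box" ([left, top, width, height] in pixels, round what is visible of it).
- cams.pinpoint(camera, name): "uv" ([column, row] in pixels: a listed point, or the origin of a listed thing).
The state is a dict: "clock": time; "qpos": joint angles; "qd": joint speeds; "joint_efforts": joint torques, N m; "position": TCP position; "tool_rot": TCP orientation; "force": force on the tool from outside, world axes, zero at the start; "moment": the same for the moment, N m; "grip_width": finger opening in m.
Only numpy, scipy, OpenCV 4.12 (cv2) and the standard library are available. Lean on these libraries where they do the work, as an engineer would, in place of code of your own. Each camera call takes 0.05 s, during which the arm holds its last target. There are 200 camera calls.

### The job

The key box still holds its last session and drops it only when its lid has stood wide open: with the fingertips, press the box's front lever all the way down so that the lid lifts fully, and keep it there for a good two seconds. Then let the lever come up slowly under your finger, so that the lid eases shut without slamming, and move clear. Do not touch the lid itself, do not grip or pick up anything, and leave everything else on the table where it is.

Things in the scene. Friction and masses are not known exactly. Their poses are not given: they have to be found in the camera images.
- keybox: Shielded key box fixed to the table: aluminium, 160 (x) x 200 (y) x 120 mm high, lid on top to 133 mm. Origin at the centre of its underside; its z is up and its -x side is the front, which faces roughly towards the robot and carries the lever.
- lever_press (a point): Where to press: top face of the ribbed steel lever plate, on its centre line, 105 mm before the pivot and 97 mm before the box front; moves with the lever. Plate: 8 mm thick, ends 116 mm before the box, 88 mm wide here. At rest it slopes up away from the box by 0.24 rad, this point about 84 mm above the table; fully pressed it slopes down by 0.24 rad, the point 50 mm lower.
- lever (a joint): Lever angle: 0 at rest (up), grows when pressed, 0.48 rad at its stop; the lid opens twice this angle. Pressing at the marked point takes about 1 to 7 N, most at the top, more only at the stop. No damper or catch: let go, the lever flies up and the lid slams. Letting the marked point rise slower than 80 mm/s, with the finger on it until it is fully up, is gentle; over 110 mm/s is a slam.
- lid: Black lid of the key box, 168 x 206 x 12 mm, hinged along the box's far top edge; origin on the hinge line. Its z axis is vertical when shut and it tips 0.96 rad when fully open, its near edge rising and swinging away from the robot. Only the lever should move it.
- red_fob: Bystander, loose: red plastic key fob, 36 x 66 x 14 mm, lying flat beside the lever on the left (seen from the robot); origin under its centre
- valet_key: Bystander, loose: flat steel valet key, 65 mm long, 5 mm thick, lying flat beside the lever on the right; origin at its underside near mid-length
- dish: Bystander, loose: clear glass dish, 100 mm across, 35 mm high; origin under its centre
- coaster: Bystander, loose: round white ceramic coaster, 96 mm across, 8 mm thick; origin under its centre
- antenna: Bystander, loose: squat black programming antenna, a stepped disc 84 mm across and 46 mm high; origin under its centre
- pen_pot: Bystander, loose: grey pen pot with pens, 72 mm across, about 140 mm high with the pens; origin under its centre
- black_fob: Bystander, loose: black key fob, 38 x 72 x 15 mm, lying flat; origin under its centre

How it is judged:
By the outcome, as a careful person would: the job done as asked, in the order asked, and still so for the second after the job is handed in, with the robot touching nothing.
It also fails if it takes over 38 s, if anything falls off the work surface, if the arm or the gripper's body presses on something with over 40 N, if the wrist force passes 120 N, or if a joint passes its speed limit or range.

## Working session

There is one attempt and no reset: what is moved stays moved. The work goes in short steps, Python scripts to look and compute and a tool call to move; the robot and the scene stay as the last step left them, time stands still between calls to the robot, and variables do not carry over. Pictures are saved under pics/ and viewed, about 8 in all and at most 12, crops included, and the job is handed in when it is done.

Besides the shell and the picture viewer there is one more tool, called after "Request:" as name([rows], argument=value, ...), one row to a line, values as JSON. apply_moves: Moves the arm, as the interface text tells. Its arguments: {"type":"object","properties":{"steps":{"type":"array"},"claw":{"type":"number"},"force":{"type":"number"}},"required":["steps"]}

```bash
mkdir -p pics; cat > h.py <<'E'
import numpy as np, cv2
from scipy.spatial.transform import Rotation as R
from workcell import telemetry, cams, workorder
def rot(o):
    o=np.array(o,float)
    return o if o.shape==(3,3) else R.from_euler('xyz',o).as_matrix()
def ray(f,uv):
    K=np.array(f['mtx']); d=np.array([(uv[0]-K[0,2])/K[0,0],(uv[1]-K[1,2])/K[1,1]])
    p=d.copy()
    for _ in range(20): p=d/(1+f['k1']*(p@p))
    return np.array(f['eye'],float), rot(f['orientation'])@np.r_[p,1]
def at_z(f,uv,z):
    e,d=ray(f,uv); return e+d*(z-e[2])/d[2]
def proj(f,P):
    p=rot(f['orientation']).T@(np.array(P,float)-np.array(f['eye'])); s=p[:2]/p[2]
    s=s*(1+f['k1']*(s@s)); K=np.array(f['mtx']); return np.array([K[0,0]*s[0]+K[0,2],K[1,1]*s[1]+K[1,2]])
def tri(f1,u1,f2,u2):
    A=[];b=[]
    for f,u in((f1,u1),(f2,u2)):
        e,d=ray(f,u); d/=np.linalg.norm(d); M=np.eye(3)-np.outer(d,d); A.append(M); b.append(M@e)
    x=np.linalg.lstsq(np.vstack(A),np.hstack(b),rcond=None)[0]
    return x,[np.linalg.norm(M@x-c)*1e3 for M,c in zip(A,b)]
E
python3 - <<'E'
from h import *
np.set_printoptions(precision=4,suppress=True)
s=telemetry.observe(); print({k:np.round(s[k],3) for k in s})
F={}
for c in('side','top'):
    f=F[c]=cams.grab_frame(c); cv2.imwrite(f'pics/{c}0.png',f['color'][:,:,::-1]); print(c,f['eye'],f['orientation'],f['mtx'][0][0],f['k1'])
P={}
for n in('lever_press','keybox','lid','red_fob','valet_key','pen_pot','dish','coaster','antenna','black_fob'):
    for c in F:
        r=cams.pinpoint(c,n)
        if r: P[c,n]=r[0]['uv']; print(n,c,[(np.round(q['uv'],1),round(q['score'],2)) for q in r[:2]], at_z(F[c],r[0]['uv'],{'lever_press':.084,'lid':.12}.get(n,0)))
    if ('side',n) in P and ('top',n) in P: print('  tri',tri(F['side'],P['side',n],F['top'],P['top',n]))
E
```

```text
{'clock': np.float64(0.0), 'qpos': array([ 1.178,  0.522, -0.036,  1.6  ,  0.021,  1.021, -0.113]), 'qd': array([ 0.001,  0.   ,  0.001, -0.   ,  0.   ,  0.001, -0.002]), 'joint_efforts': array([ -0.001, -92.711,   1.98 , -36.994,   0.018,   0.008,   0.   ]), 'position': array([ 0.198, -0.592,  0.231]), 'tool_rot': array([-3.14 ,  0.   ,  0.323]), 'force': array([-0.029,  0.277,  0.496]), 'moment': array([ 0.007,  0.002, -0.036]), 'grip_width': np.float64(0.085)}
side [ 0.2242 -0.5681  0.9012] [-2.4515 -0.0046 -0.5499] 500.7849886147805 -0.05399460316609607
top [ 0.451  -0.0034  1.3881] [-3.0499  0.0136 -1.5761] 510.74693167410715 0.041443567323554836
lever_press top [(array([280.7, 282.9]), 0.64), (array([454.3, 323.9]), 0.34)] [0.4749 0.135  0.084 ]
keybox side [(array([313.3, 220.8]), 0.92)] [0.64   0.1164 0.    ]
keybox top [(array([294.2, 220.2]), 0.58)] [0.6478 0.1074 0.    ]
  tri (array([0.6418, 0.1091, 0.0071]), [np.float64(5.443632537552761), np.float64(5.443632537552162)])
lid side [(array([349.1, 178.5]), 0.64)] [0.7196 0.0922 0.12  ]
lid top [(array([300.3, 188.2]), 0.56
[... 1334 characters left out ...]
, 0.59)] [ 0.4677 -0.4523  0.    ]
  tri (array([ 0.4676, -0.4516,  0.002 ]), [np.float64(0.08096898236580886), np.float64(0.08096898236595709)])
antenna side [(array([191.1, 167.4]), 0.68)] [0.4612 0.447  0.    ]
antenna top [(array([175.1, 287.9]), 0.58)] [0.4649 0.4299 0.    ]
  tri (array([0.4606, 0.4258, 0.0173]), [np.float64(4.305201064712937), np.float64(4.3052010647133185)])
black_fob side [(array([306.7, 443. ]), 0.64), (array([399.3, 473.8]), 0.27)] [ 0.359  -0.3236  0.    ]
black_fob top [(array([454.6, 324.2]), 0.62), (array([174. , 288.9]), 0.55)] [ 0.3641 -0.3223  0.    ]
  tri (array([ 0.3618, -0.3228, -0.0059]), [np.float64(2.0733128966716503), np.float64(2.073312896671943)])
```

View pics/top0.png

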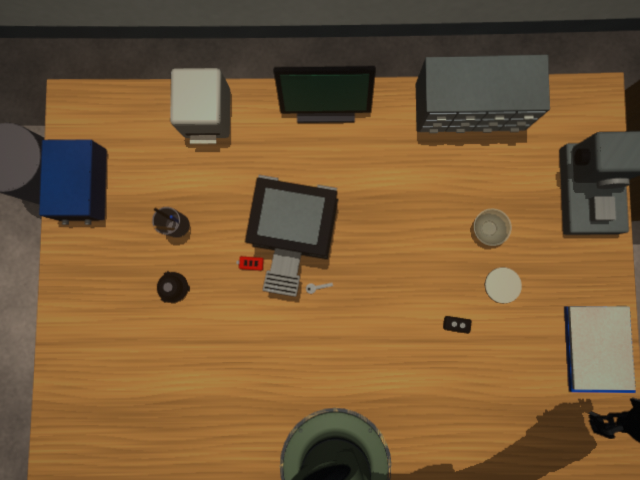

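View pics/side0.png

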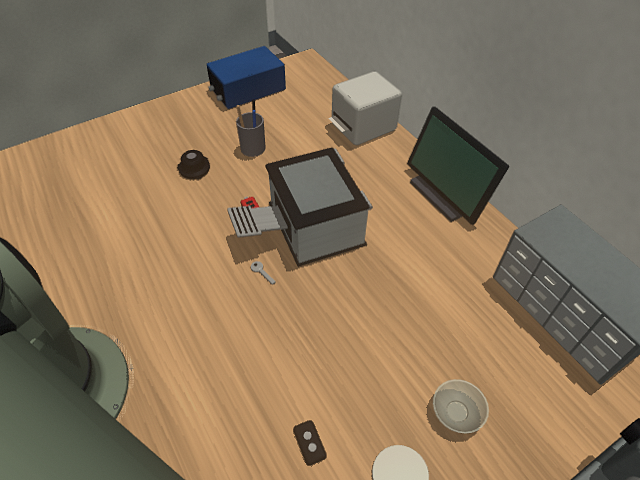

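The top view shows the lid corners at about (257,178), (337,188), (328,257) and (247,245), with the lever plate around (281,283). In the side view the lid runs from (267,165) to (369,207), the plate is at (242,220) and the key at (262,272). Next I'll fit the box pose and check it with an overlay.

```bash
cat > fit.py <<'E'
from h import *
from scipy.optimize import least_squares
np.set_printoptions(precision=4,suppress=True)
F={c:cams.grab_frame(c) for c in('side','top')}
T=lambda p,P:(R.from_euler('z',p[2]).as_matrix()@np.array(P,float).T).T+np.r_[p[0],p[1],0]
def mk(dx): return [[-84+dx,-103,133],[84+dx,-103,133],[84+dx,103,133],[-84+dx,103,133]]
obs={'top':[(328,257),(337,188),(257,178),(247,245)],'side':[(300,224),(368,206),(335,149),(267,165)]}
def res(p):
    L=T(p,np.array(mk(p[3]))/1e3)
    return np.r_[np.concatenate([proj(F[c],L[i])-obs[c][i] for c in obs for i in range(4)]),(p[3]+2)/4]
s=least_squares(res,[.64,.109,-.165,-2],loss='soft_l1'); print(s.x, s.fun.round(1))
p=s.x; a=.24
def lev(d,a,y=0): # top face at distance d before pivot ; pivot x=-.072
    zc=.084-.105*np.sin(.24)
    return [-.072-d*np.cos(a),y,zc+d*np.sin(a)]
lp=T(p,[-.177,0,.084]); print('press from fit',lp)
for c in F:
    im=F[c]['color'][:,:,::-1].copy(); im=cv2.resize(im,None,fx=3,fy=3,interpolation=cv2.INTER_CUBIC)
    def dl(pts,col):
        q=np.array([(proj(F[c],x)+.5)*3-.5 for x in T(p,np.array(pts))]).round().astype(int); cv2.polylines(im,[q],True,col,1)
    dl(np.array(mk(p[3]))/1e3,(0,255,0))
    dl([[-.177-.0185,-.044,.0885],[-.177-.0185,.044,.0885],[-.177,.044,.084],[-.177,-.044,.084]],(0,0,255))
    dl([[-.08,-.1,0],[.08,-.1,0],[.08,.1,0],[-.08,.1,0]],(255,255,0))
    x,y=((230,160) if c=='top' else (215,130)); cv2.imwrite(f'pics/{c}1.png',im[y*3:y*3+480,x*3:x*3+480])
E
python3 fit.py; python3 -c "
import cv2,numpy as np
cv2.imwrite('pics/both1.png',np.hstack([cv2.imread('pics/top1.png')[:,:400],cv2.imread('pics/side1.png')[:,:400]]))"
```

```text
[ 0.6419  0.1008 -0.1542 -2.    ] [ 0.5 -1.7  1.4  0.8 -0.1 -1.1 -1.  -1.9 -1.8  5.   4.5 -0.1 -2.1 -2.1
 -1.8  0.3 -0. ]
press from fit [0.467 0.128 0.084]
```

View pics/both1.png

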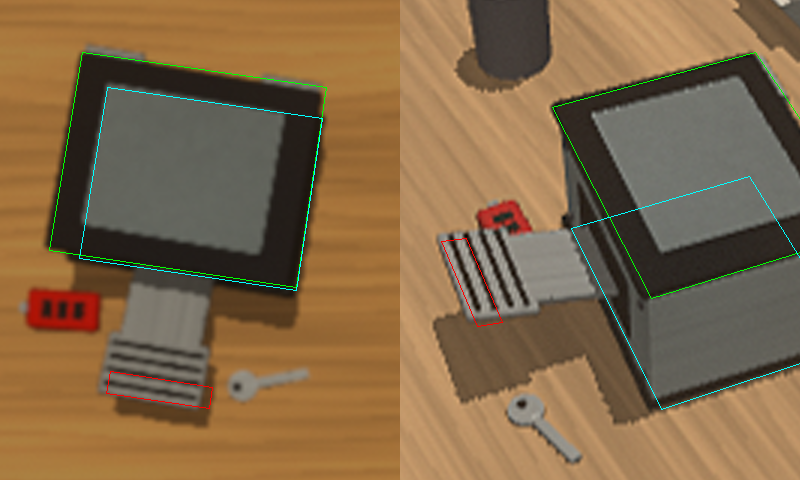

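The overlay matches both views to about 4 mm. The network puts the press point at (0.475, 0.135) and my fit puts it at (0.467, 0.128), so I'll use about (0.470, 0.131) with tool yaw -0.154. First move is a shift with the fingers shut, staying above everything.

Request:
apply_moves([
  [3.3,-2.3,0,0.048],
  [6.6,-4.6,0,0.096],
  [9.9,-6.9,0,0.144],
  [13.2,-9.2,0,0.192],
  [16.5,-11.5,0,0.24],
  [19.8,-13.8,0,0.288],
  [23.1,-16.1,0,0.336],
  [26.4,-18.4,0,0.384],
  [29.7,-20.7,0,0.432],
  [33,-23,0,0.477],
], claw=1, force=40)

```text
clock: 2.03
position: [0.4391, -0.2682, 0.2316]
tool_rot: [3.141, -0.001, -0.157]
force: [0.6, -0.4, -0.4]
grip_width: -0.0001
```

Request:
apply_moves([
  [-0.3,-4,0.8,0],
  [-0.6,-8,1.6,0],
  [-0.9,-12,2.4,0],
  [-1.2,-16,3.2,0],
  [-1.5,-20,4,0],
  [-1.8,-24,4.8,0],
  [-2.1,-28,5.6,0],
  [-2.4,-32,6.4,0],
  [-2.7,-36,7.2,0],
  [-3,-39.9,8,0],
])

```text
clock: 2.87
position: [0.4698, 0.1311, 0.1511]
tool_rot: [-3.141, -0.001, -0.154]
force: [0.8, -0.9, -0.1]
grip_width: -0.0001
```

```bash
python3 - <<'E'
from h import *
s=telemetry.observe(); print(s['clock'],s['position'],s['tool_rot'],s['force'])
I=[]
for c,(x,y) in(('top',(220,160)),('side',(175,130))):
    f=cams.grab_frame(c); print(c,proj(f,s['position']))
    I.append(cv2.resize(f['color'][y:y+150,x:x+130,::-1],None,fx=3,fy=3,interpolation=cv2.INTER_CUBIC))
cv2.imwrite('pics/hover.png',np.hstack(I))
E
```

```text
2.8667 [0.46979576 0.13109973 0.15114005] [-3.14123042e+00 -5.19113127e-04 -1.54232087e-01] [ 0.75596298 -0.94853691 -0.10736468]
top [279.35380022 284.52862225]
side [239.63697056 199.75130507]
```

View pics/hover.png

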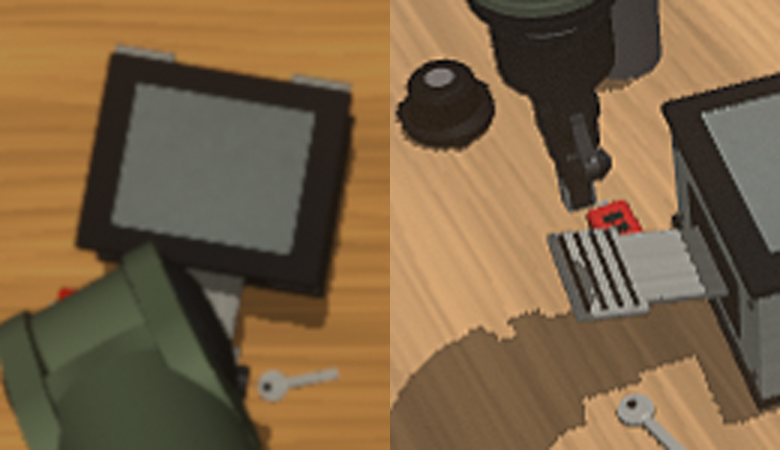

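In the side view the fingertips sit at about (237,199), where my projection put them, and the scene is undisturbed. Now I'll descend onto the lever.

Request:
apply_moves([
  [0,0,1.5,0],
  [0,0,3.2,0],
  [0,0,4.6,0],
  [0,0,5.4,0],
  [0,0,5.9,0],
  [0,0,6.3,0],
  [0,0,6.7,0],
  [0,0,7.1,0],
  [0,0,7.5,0],
  [0,0,7.9,0],
])

```text
clock: 3.8
position: [0.47, 0.1291, 0.0724]
tool_rot: [-3.141, -0.0, -0.154]
force: [-2.1, 0.1, 4.2]
grip_width: -0.0
```

Request:
apply_moves([
  [0,0,0.4,0],
  [0,0,0.8,0],
  [0,0,1.2,0],
  [0,0,1.6,0],
  [0,0,2.0,0],
  [0,0,2.4,0],
  [0,0,2.7,0],
  [0,0,3.0,0],
  [0,0,3.2,0],
  [0,0,3.3,0],
])

```text
clock: 4.63
position: [0.4699, 0.1289, 0.039]
tool_rot: [3.142, 0.0, -0.154]
force: [0.9, -0.3, 3.7]
grip_width: -0.0001
```

```bash
python3 - <<'E'
from h import *
s=telemetry.observe(); print(s['clock'],s['position'],s['force'])
f=cams.grab_frame('side')
cv2.imwrite('pics/press1.png',cv2.resize(f['color'][90:290,175:400,::-1],None,fx=3,fy=3,interpolation=cv2.INTER_CUBIC))
E
```

```text
4.6333 [0.46993913 0.12886878 0.03899663] [ 0.90267862 -0.26041471  3.70704584]
```

View pics/press1.png

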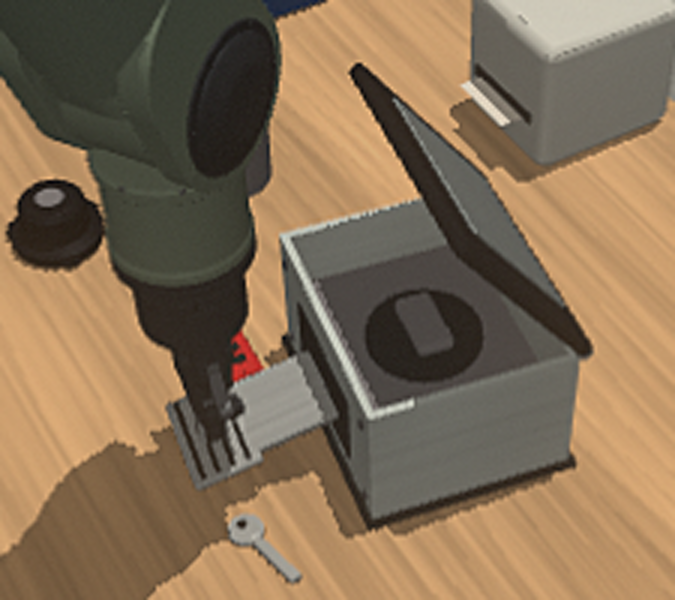

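The lid is nearly wide open and nothing else has moved. I'll press on until the force shows the stop.

Request:
apply_moves([
  [0,0,0.05,0],
  [0,0,0.1,0],
  [0,0,0.15,0],
  [0,0,0.2,0],
  [0,0,0.25,0],
  [0,0,0.3,0],
  [0,0,0.3,0],
  [0,0,0.3,0],
  [0,0,0.3,0],
  [0,0,0.3,0],
])

```text
clock: 5.52
position: [0.4702, 0.129, 0.0369]
tool_rot: [-3.141, -0.001, -0.154]
force: [-2.3, -1.4, 16.9]
grip_width: -0.0001
```

The force of 16.9 N shows it's on the stop. Holding there.

Request:
apply_moves([
  [0,0,0.05,0],
  [0,0,0.05,0],
  [0,0,0.05,0],
  [0,0,0.05,0],
  [0,0,0.05,0],
  [0,0,0.05,0],
  [0,0,0.05,0],
  [0,0,0.05,0],
  [0,0,0.05,0],
  [0,0,0.05,0],
])

```text
clock: 6.35
position: [0.4703, 0.129, 0.0367]
tool_rot: [-3.141, -0.001, -0.154]
force: [-3.6, -3.1, 26.5]
grip_width: 0.0
```

Request:
apply_moves([
  [0,0,0,0],
  [0,0,0,0],
  [0,0,0,0],
  [0,0,0,0],
  [0,0,0,0],
  [0,0,0,0],
  [0,0,0,0],
  [0,0,0,0],
  [0,0,0,0],
  [0,0,0,0],
])

```text
clock: 7.18
position: [0.4703, 0.1289, 0.0367]
tool_rot: [-3.141, -0.001, -0.154]
force: [-4.0, -2.4, 26.6]
grip_width: 0.0
```

Request:
apply_moves([
  [0,0,0,0],
  [0,0,0,0],
  [0,0,0,0],
  [0,0,0,0],
  [0,0,0,0],
  [0,0,0,0],
  [0,0,0,0],
  [0,0,0,0],
  [0,0,0,0],
  [0,0,0,0],
])

```text
clock: 8.02
position: [0.4702, 0.1289, 0.0367]
tool_rot: [-3.141, -0.001, -0.154]
force: [-4.2, -2.9, 25.7]
grip_width: 0.0004
```

Request:
apply_moves([
  [0,0,0,0],
  [0,0,0,0],
  [0,0,0,0],
  [0,0,0,0],
  [0,0,0,0],
  [0,0,0,0],
  [0,0,0,0],
  [0,0,0,0],
  [0,0,0,0],
  [0,0,0,0],
])

```text
clock: 8.85
position: [0.4703, 0.129, 0.0367]
tool_rot: [-3.141, -0.001, -0.154]
force: [-4.4, -2.2, 26.6]
grip_width: -0.0002
```

```bash
python3 - <<'E'
from h import *
s=telemetry.observe(); print(s['clock'],s['position'],s['force'])
f=cams.grab_frame('side')
cv2.imwrite('pics/press2.png',cv2.resize(f['color'][90:290,175:400,::-1],None,fx=3,fy=3,interpolation=cv2.INTER_CUBIC))
E
```

```text
8.85 [0.47026606 0.128969   0.0366922 ] [-4.36129057 -2.19107552 26.62632505]
```

View pics/press2.png

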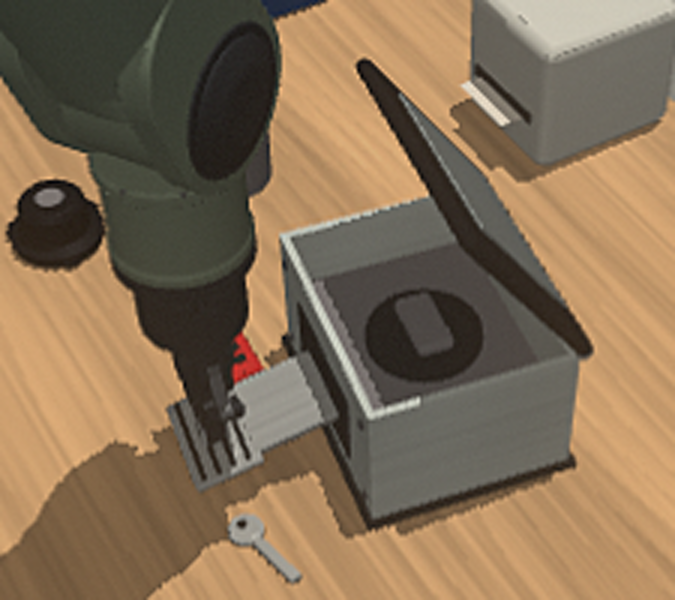

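The lid is wide open, and the lever has been held on its stop for over 3 s. Now a slow release at about 24 mm/s.

Request:
apply_moves([
  [0,0,-0.1,0],
  [0,0,-0.25,0],
  [0,0,-0.45,0],
  [0,0,-0.65,0],
  [0,0,-0.85,0],
  [0,0,-1.05,0],
  [0,0,-1.25,0],
  [0,0,-1.45,0],
  [0,0,-1.65,0],
  [0,0,-1.85,0],
])

```text
clock: 9.73
position: [0.4698, 0.1289, 0.0545]
tool_rot: [3.142, 0.0, -0.154]
force: [-3.2, 0.1, 3.2]
grip_width: 0.0002
```

Request:
apply_moves([
  [0,0,-0.2,0],
  [0,0,-0.4,0],
  [0,0,-0.6,0],
  [0,0,-0.8,0],
  [0,0,-1.0,0],
  [0,0,-1.2,0],
  [0,0,-1.4,0],
  [0,0,-1.6,0],
  [0,0,-1.8,0],
  [0,0,-2.0,0],
])

```text
clock: 10.57
position: [0.4702, 0.129, 0.0746]
tool_rot: [-3.141, -0.001, -0.154]
force: [3.2, -0.5, 2.0]
grip_width: 0.0001
```

Request:
apply_moves([
  [0,0,-0.15,0],
  [0,0,-0.3,0],
  [0,0,-0.45,0],
  [0,0,-0.6,0],
  [0,0,-0.75,0],
  [0,0,-0.85,0],
  [0,0,-0.95,0],
  [0,0,-1.05,0],
  [0,0,-1.15,0],
  [0,0,-1.25,0],
])

```text
clock: 11.4
position: [0.4693, 0.1289, 0.0866]
tool_rot: [3.141, 0.001, -0.154]
force: [0.1, -0.1, -0.4]
grip_width: 0.0002
```

Request:
apply_moves([
  [0,0,-0.1,0],
  [0,0,-0.2,0],
  [0,0,-0.3,0],
  [0,0,-0.4,0],
  [0,0,-0.5,0],
  [0,0,-0.6,0],
  [0,0,-0.7,0],
  [0,0,-0.8,0],
  [0,0,-0.9,0],
  [0,0,-1.0,0],
])

```text
clock: 12.23
position: [0.4699, 0.129, 0.0969]
tool_rot: [-3.142, 0.0, -0.154]
force: [-0.3, -0.8, 0.0]
grip_width: -0.0002
```

Request:
apply_moves([
  [0,0,-1,0],
  [0,0,-3,0],
  [0,0,-6,0],
  [0,0,-9,0],
  [0,0,-12,0],
  [0,3,-13.5,0],
  [0,7,-13.5,0],
  [0,11,-13.5,0],
  [0,15,-13.5,0],
  [0,18,-13.5,0],
])

```text
clock: 13.07
position: [0.4412, -0.0518, 0.2327]
tool_rot: [3.141, -0.001, -0.156]
force: [0.8, 0.3, 0.3]
grip_width: -0.0002
```

```bash
python3 - <<'E'
from h import *
s=telemetry.observe(); print(s['clock'],s['position'],s['force'])
I=[]
for c,(x,y) in(('top',(220,160)),('side',(215,130))):
    f=cams.grab_frame(c)
    I.append(cv2.resize(f['color'][y:y+150,x:x+130,::-1],None,fx=3,fy=3,interpolation=cv2.INTER_CUBIC))
    for n in('red_fob','valet_key','lid'):
        print(c,n,[(np.round(q['uv'],1),round(q['score'],2)) for q in cams.pinpoint(c,n)[:2]])
cv2.imwrite('pics/end.png',np.hstack(I))
E
```

```text
13.0667 [ 0.441236   -0.05175764  0.23273834] [0.84123051 0.28108391 0.34341469]
top red_fob [(array([253.9, 264.6]), 0.68)]
top valet_key [(array([320.9, 285.2]), 0.67)]
top lid [(array([299. , 184.9]), 0.96)]
side red_fob [(array([253.1, 207.6]), 0.54)]
side valet_key [(array([188.2, 168.6]), 0.63), (array([264.6, 273. ]), 0.45)]
side lid [(array([349.4, 177.2]), 0.65)]
```

View pics/end.png

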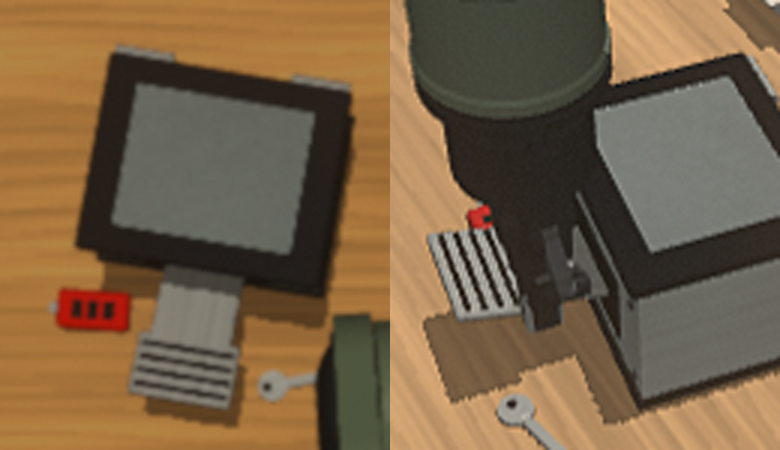

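The lid is shut, the lever is up, the fob and key are where they were, and the arm is clear. Handing in.

```bash
python3 -c "
from workcell import workorder; print(workorder.job_done())"
```

```text
the job is handed in; nothing more can be done
None
```

The key box session should be cleared: I pressed the lever to its stop and held it there, then let it up slowly. I handed the job in at about 13.5 s of the 38 s allowed.

- **Press and hold:** With shut fingertips I pressed the lever until the force rose to about 26 N, against 3.7 N just before the stop. It stayed there for over 3 s, and a picture showed the lid wide open.
- **Release:** I raised the finger at 24 mm/s at most. Contact force read 3.2 N, then 2.0 N, and about 0 only at TCP height 0.087 m, which is where I expected the lever to be fully up. I then moved up and away.
- **Last checks:** The final pictures show the lid shut and the lever up. The red fob and valet key are where they were, to within 1–3 pixels. The wrist force was near zero with the arm clear.
- **Not fully checked:** I did not re-measure the farther bystanders at the end, but the arm passed well above them. I read the force only at the end of each move, so I infer contact during the release from those readings.
- **Disagreements:** The network and my box fit differed by about 1 cm on the press point, so I pressed roughly between the two. The network also mistook the antenna for the key once in the side view.

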